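Drive the seized pivot pin out of a butterfly clamp

ROBOT

A 6-joint arm with a two-finger parallel gripper is mounted at the origin on the work surface. World frame = base frame: x ahead of the robot, y to its left, z up, the work surface at z = 0. Lengths are in m, angles in degrees, forces in N, time in s.
With the tool pointing down it reaches from about 0.35 to 0.875 m from the base axis. Payload 4.2 kg.
Tool frame: the origin (TCP) lies on the centre line of the jaws, within the pads' length; the fingertips stand 19 mm ahead of it and the grasp point (between the pads) is the TCP; z points along the fingers, y is the direction in which the jaws open and shut (so a half turn about z gives the same grasp; the last joint's range is limited). The gripper opens to 87 mm and grips with 3 to 60 N. Pads are 19 mm wide; open, the fingers measure 117 mm over their backs; the gripper's body (75 mm by 190 mm) begins 51 mm behind the grasp point.
Start: joints at [87.983, 22.042, 0.453, 0, -68.411, -14.817], TCP at [0.181, 0.598, 0.242] pointing down, gripper open.
Joint ranges: [-179.83, 179.83], [-69.29, 118.12], [-61.27, 80.66], [-181.25, 117.63], [-171.15, -9.14], [-177.46, 177.46]. Speed limits (degrees/s): [159.86, 159.86, 180, 180, 180, 180].

INTERFACE

Orientations are given as a 3x3 rotation matrix whose columns are the frame's x, y, z axes.
In Python, from bench import manip, cams, workorder gives the robot as it stands.
- The arm moves only by the tool jog_arm, never from a script. Its argument "series" is a list that holds one entry, the list of rows, each a list of 7 numbers: the turn, a rotation vector about the world's x, y, z scaled (see below), then the shift along the world's x, y, z scaled (see below), then the closure in counts, from 0 (fully open) to 255 (shut). A call has 1 to 8 rows; each row shifts and turns the pose as measured when the row begins; what a row does not reach is not made up. The controller multiplies each number of a shift by 80 mm and each number of a turn by 4 degrees. A row lasts 1/10 s, in which the tool goes at most 50 mm and 8.59 degrees, less where a joint would pass 70% of its speed; a pose out of reach is approached as far as the arm can. A call with a number of a shift or a turn outside -1 to 1 is refused whole. A call with a gripper value outside its range is refused whole. The fingers move at their own pace and stop on an object; "grip_force" is the grip in N (left out, the last holds). Time passes only in rows, so rows that do not move let the fingers close. It gives the time, the measured TCP pose, the force and the opening at its end, in the units of the state.
- manip.get_state(): the state, without advancing time (a new reading comes with each control period).
- cams.get_image(name): name is "side" or "top" or "wrist"; returns a dict with "color" (400x640x3 uint8, red, green, blue), "intrinsics" (3x3 intrinsics, pixels), "R" (3x3) and "t" (3): a world point X has camera coordinates R X + t. Camera axes: x right, y down, z forward; pixel columns grow to the right and rows downward; lengths in m; the calibration is good to about 2 mm. A picture is of the moment at which its call begins. There is no depth.
- workorder.hand_in(): hands the job in, once; it reports no verdict.
The state is a dict: "t": time; "qpos": joint angles; "dq": joint speeds; "joint_efforts": joint torques, N m; "tool_pos": TCP position; "ee_rot": TCP orientation; "ft_force": force on the tool from outside, world axes, zero at the start; "moment": the same for the moment, N m; "gripper_width": finger opening in m.
Only numpy, scipy, OpenCV 4.12 (cv2) and the standard library are available. Lean on these libraries where they do the work, as an engineer would, in place of code of your own. Each camera call takes 0.05 s, during which the arm holds its last target. There are 200 camera calls.

TASK

Take the long thin drift punch from the rack and, with its tip in the bore on top of the clamp's hub, press the stuck pivot pin steadily down until its head lands on the rest pad under the bridge, and bear down on it there with about 20 N for half a second; never push on clamp or pin with more than 30 N. Then draw the drift out and stand it back upright in the rack hole it came from, leaving the other drifts and everything else as they stand.

Things in the scene. Friction and masses are not known exactly. Their poses are not given: they have to be found in the camera images.
- clamp: Fixed: a white butterfly clamp, four curved blue-tipped arms (spanning 165 mm in x, 155 mm in y, tops 76 mm up), on a dark steel bridge 90 x 80 x 54 mm, open at its x ends. In its middle a square aluminium hub 36 x 36 mm, 54 to 84 mm above the table, with a vertical bore 9 mm wide that runs on through the bridge. Origin on the table under the bore, z up.
- bore_mouth (a point): Centre of the bore's sharp-edged upper mouth, in the flat top of the hub, 84 mm above the table. The stuck pin's plain upper end, 8 mm wide, is seen inside it; the pin's 16 mm wide head is on the underside, in the arch of the bridge, so the pin can only go out downwards.
- pin (a joint): How far the pin has been driven down, m, from its place as fitted (zero). Its upper end starts 4 to 15 mm below the mouth. It resists with about 10 N plus 2.5 N per 10 mm/s and stays where left. It is out when its head lands on the solid steel rest pad at the foot of the arch. The pad's height differs each time and is not reported: feel for it, the force rises sharply above 15 N.
- drift: Long thin steel drift punch, 110 g, loose, tip down in one of the rack's holes (which varies). Origin at the tip, z along it to the butt: shank 6.8 mm wide to 40 mm, collar 22 mm wide to 44 mm, round knurled grip 15 mm wide to 114 mm. In the rack it hangs on its collar, tip 12 mm above the table, 74 mm showing above the rack: the tallest.
- drift_wide: A thicker drift, its 12 mm shank too wide for the bore; grip 20 mm wide, 64 mm showing above the rack. Origin at its tip. Bystander.
- drift_short: A short drift, grip 15 mm wide, 40 mm showing above the rack; its 18 mm shank is too short for the job. Origin at its tip. Bystander.
- rack: Fixed grey plastic block 50 x 200 x 52 mm (x, y, z), origin under its centre; three holes 16 mm wide, 46 mm deep, in its top at y = -65, 0 and 65 mm in its frame, one drift in each.
- beaker: glass beaker, 68 mm wide, 85 mm tall; origin under its centre. Bystander.
- flask: conical glass flask, 80 mm wide, 122 mm tall; origin under its centre. Bystander.
- jar: brown glass jar, 64 mm wide, 85 mm tall; origin under its centre. Bystander.
- reagent: white bottle with blue cap, 68 mm wide, 160 mm tall; origin under its centre. Bystander.
- boss_head: aluminium boss head, block 40 x 28 x 26 mm with a black screw sticking out 28 mm; origin under its centre. Bystander.
- thumbscrew: black thumbscrew standing on its 24 mm wide head, 32 mm tall; origin under its centre. Bystander.
Things that resemble listed ones, but are neither listed nor needed, are in the scene too. Leave any red or yellow look-alike of the drift alone.

How it is judged (in metres and radians):
On the way, in this order (a step that is already met when the one before it is completed fails the run):
1. the thin drift's tip is in the bore, at least 3 mm below its mouth (horizontal distance between drift and bore_mouth below 0.004 m and height (world z) of drift below 0.081 m), for 0.1 s.
2. the pin is home on the rest pad (within 1.5 mm) and the thin drift in the bore bears on it with at least 15 N (horizontal distance between drift and bore_mouth below 0.004 m and height (world z) of drift below 0.06 m and value of joint pin above 0.0245 m and contact force between drift and clamp above 15 N), for 0.3 s.
At the end, for the whole second after the job is handed in: The pin is down on the rest pad (within 1.5 mm), and the thin drift stands at rest, upright (within 0.1 rad), back in the rack hole it came from, its tip within 10 mm of where it started (value of joint pin above 0.0245 m and distance of drift from where it was at the start of the episode below 0.01 m and angle between drift's own z axis and vertical below 0.1 rad and linear speed of drift below 0.01 m/s); the robot touches nothing.
It fails at once if the clamp or its pin is pushed with more than 35 N by the drift, the robot or anything else (contact force between anything else and clamp above 35 N).
It fails at once if another drift is pulled out of place (over 15 mm) or anything else on the bench is shifted over 30 mm or knocked over (distance of any of drift_wide, drift_short from where it was at the start of the episode above 0.015 m or distance of any of beaker, flask, jar, reagent, boss_head, thumbscrew from where it was at the start of the episode above 0.03 m or angle between any of beaker, flask, jar, reagent, boss_head, thumbscrew's own z axis and vertical above 0.5 rad).
It also fails if it takes over 67 s, if anything falls off the work surface, if the arm or the gripper's body presses on something with over 40 N, if the wrist force passes 120 N, or if a joint passes its speed limit or range.

## Working session

There is one attempt and no reset: what is moved stays moved. The work goes in short steps, Python scripts to look and compute and a tool call to move; the robot and the scene stay as the last step left them, time stands still between calls to the robot, and variables do not carry over. Pictures are saved under pics/ and viewed, about 8 in all and at most 12, crops included, and the job is handed in when it is done.

Besides the shell and the picture viewer there is one more tool, called after "Request:" by a JSON object that holds its "api" and its "payload", one argument or row to a line. jog_arm: Moves the arm, as the interface text tells. Shifts and turns lie within -1 to 1; 1 stands for 80 mm of shift or 4 degrees of turn. Its arguments: {"type":"object","properties":{"series":{"type":"array","items":{"type":"array","items":{"type":"array","items":{"type":"number"}}}},"grip_force":{"type":"number"}},"required":["series"]}

```bash
mkdir -p pics
cat > h.py <<'E'
import numpy as np, cv2
from bench import manip, cams, workorder
def shot(n,f):
    d=cams.get_image(n); np.savez('pics/'+f+'.npz',**d); cv2.imwrite('pics/'+f+'.png',d['color'][:,:,::-1]); return d
def ray(d,u,v):
    R=np.array(d['R']);t=np.array(d['t']);K=np.array(d['intrinsics'])
    return -R.T@t, R.T@np.linalg.solve(K,[u,v,1.])
def onz(d,u,v,z):
    c,r=ray(d,u,v); return c+r*(z-c[2])/r[2]
def proj(d,X):
    p=np.array(d['intrinsics'])@(np.array(d['R'])@np.array(X)+np.array(d['t'])); return p[:2]/p[2]
def st():
    s=manip.get_state(); print('t',s['t'],'tcp',np.round(s['tool_pos'],4),'F',np.round(s['ft_force'],2),'w',round(s['gripper_width'],4)); print(np.round(s['ee_rot'],4).tolist(), np.round(s['qpos'],1)); return s
E
python3 - <<'E'
from h import *
a=shot('top','top0');b=shot('side','side0');
st()
for d in(a,b):print(np.round(ray(d,320,200),3).tolist(), np.array(d['intrinsics'])[0,0])
E
```

```text
t 0.1 tcp [0.1808 0.5978 0.2406] F [-0.36 -0.12 -0.66] w 0.087
[[0.9571, -0.2897, -0.0005], [-0.2897, -0.9571, -0.0019], [0.0001, 0.0019, -1.0]] [ 88.   22.1   0.4  -0.  -68.4 -14.8]
[[0.313, -0.062, 1.318], [0.209, -0.019, -0.978]] 504.2679254556933
[[0.216, 0.849, 0.663], [0.279, -0.81, -0.517]] 406.67923293653064
```

View pics/top0.png

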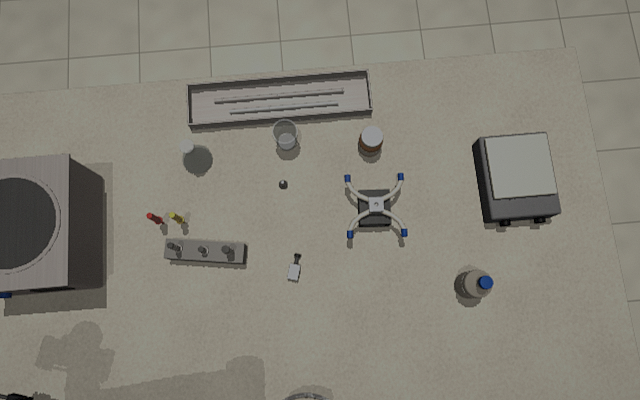

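View pics/side0.png

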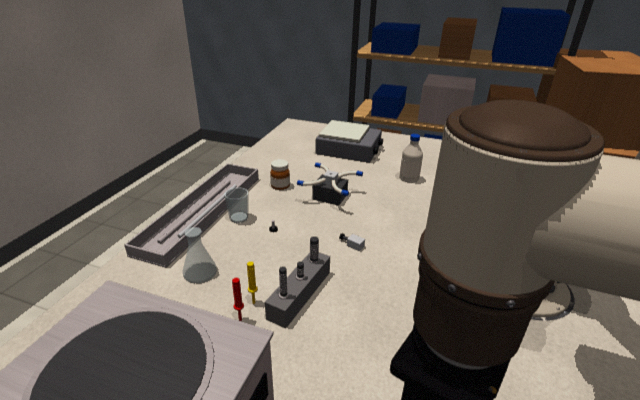

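The top view shows the rack at (205,251), with the robot base at the bottom and +y to the left. The clamp is at (375,206). Candidates for the thin drift:
- Left hole: top (176,247), side (283,280).
- Middle hole: (205,250), which looks short.
- Right hole: (229,250), side (314,248), which looks thick.
- Red and yellow look-alikes at (155,218) and (177,217), to be left alone.

The left hole fits best, being tall and thin. I'll confirm it in an enlarged crop.

Run:
```python
from h import *
a=dict(np.load('pics/top0.npz'));b=dict(np.load('pics/side0.npz'))
A=a['color'];B=b['color']
c1=cv2.resize(A[230:275,155:255],(800,360),interpolation=cv2.INTER_CUBIC)
c2=cv2.resize(B[230:330,215:340],(400,320),interpolation=cv2.INTER_CUBIC)[:240]
c3=cv2.resize(A[160:250,335:415],(213,240),interpolation=cv2.INTER_CUBIC)
o=np.zeros((600,800,3),np.uint8);o[:360]=c1;o[360:,:400]=c2;o[360:,410:623]=c3
cv2.imwrite('pics/crop1.png',o[:,:,::-1])
print('hub',onz(a,376,205,.084)); print('rackL',onz(a,172,246,.126),onz(a,205,250,.052))
```

```text
hub [ 0.55094962 -0.22373202  0.084     ]
rackL [0.48691889 0.27546798 0.126     ] [0.48024898 0.21376031 0.052     ]
```

View pics/crop1.png

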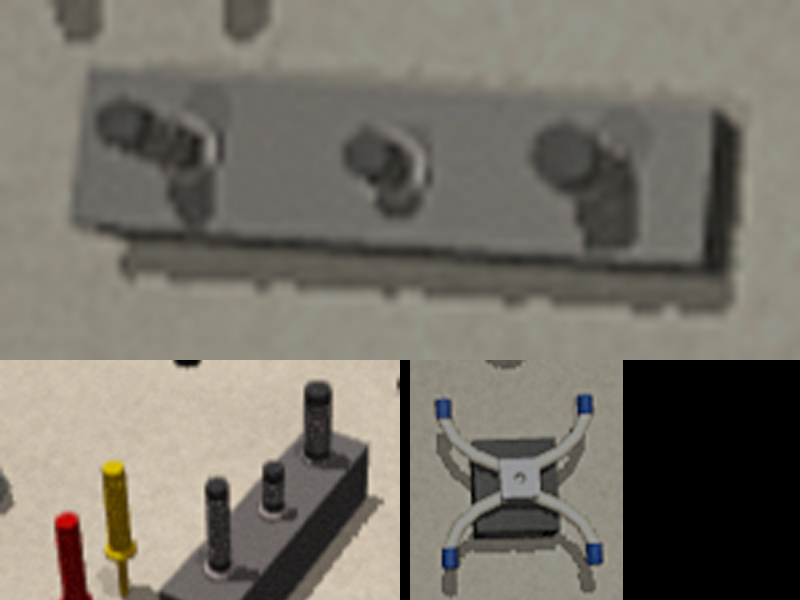

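The crop confirms it. The left-hole drift is tall and thin, with its butt at top-view px (170.6,245) and its collar at (179,247.5). The middle one is short and the right one is thick. Next, measure.

Run:
```python
from h import *
a=dict(np.load('pics/top0.npz'));b=dict(np.load('pics/side0.npz'))
print('butt',onz(a,170.6,245,.126),'collar',onz(a,179.3,247.8,.056))
cs=[onz(a,155+u/8,230+v/8,.052) for u,v in [(90,68),(710,105),(703,262),(78,222)]]
for c in cs: print(np.round(c,4))
c=np.mean(cs,0);print('rack c',c); d=(cs[0]+cs[3]-cs[1]-cs[2])[:2];d/=np.linalg.norm(d);print('dir',d,'hole',c[:2]+.065*d, c[:2])
# side butt: crop (217,485)-> 215+217*125/400, 230+(485-360)*100/320
print('side butt',onz(b,215+217*125/400,230+125*100/320,.126))
print('hub side',proj(b,[.551,-.224,.084]))
hub=cv2.cvtColor(a['color'],cv2.COLOR_RGB2GRAY)[190:222,360:392]
print('hub crop px',335+519*80/213-410*80/213,160+(479-360)*90/240)
print('hub',onz(a,335+109.5*80/213,160+118.5*90/240,.084))
print('red/yel',onz(a,152,216,.1),onz(a,173,215,.1),'reag',onz(a,486,282,.16),'flask',onz(a,200,160,0))
```

```text
butt [0.4896028  0.27871625 0.126     ] collar [0.49096732 0.27708603 0.056     ]
[0.5181 0.3103 0.052 ]
[0.489  0.1154 0.052 ]
[0.4398 0.1205 0.052 ]
[0.4697 0.3155 0.052 ]
rack c [0.47915327 0.21542972 0.052     ]
dir [0.14934501 0.98878515] hole [0.4888607  0.27970076] [0.47915327 0.21542972]
side butt [0.48511176 0.28540613 0.126     ]
hub side [330.93479752 172.78438333]
hub crop px 375.93896713615027 204.625
hub [ 0.55234644 -0.22420586  0.084     ]
red/yel [0.56918754 0.32962394 0.1       ] [0.56711425 0.27805119 0.1       ] reag [ 0.33689715 -0.44250908  0.16      ] flask [0.73373552 0.22800687 0.        ]
```

Request:
{"api": "jog_arm", "payload": {
  "series": [
    [[0, 0, 0.5, 0.39, -0.4, 0, 130], [0, 0, 0.5, 0.39, -0.4, 0, 130], [0, 0, 0.5, 0.39, -0.4, 0, 130], [0, 0, 0.5, 0.39, -0.4, 0, 130], [0, 0, 0, 0.39, -0.4, 0, 130], [0, 0, 0, 0.39, -0.4, 0, 130], [0, 0, 0, 0.39, -0.4, 0, 130], [0, 0, 0, 0.39, -0.4, 0, 130]]
  ],
  "grip_force": 50
}}

```text
t: 0.9
tool_pos: [0.4326, 0.3338, 0.2356]
ee_rot: [[0.991, -0.137, -0.004], [-0.137, -0.991, -0.008], [-0.002, 0.009, -1.0]]
ft_force: [0.4, 1.5, 0.0]
gripper_width: 0.0433
```

Request:
{"api": "jog_arm", "payload": {
  "series": [
    [[0, 0, 0, 0.35, -0.3, 0, 130], [0, 0, 0, 0.2, -0.2, 0, 130], [0, 0, 0, 0, 0, 0, 130], [0, 0, 0, 0, 0, 0, 130]]
  ]
}}

```text
t: 1.3
tool_pos: [0.4802, 0.2867, 0.2337]
ee_rot: [[0.989, -0.146, -0.007], [-0.146, -0.989, -0.011], [-0.005, 0.012, -1.0]]
ft_force: [-1.1, 0.1, -0.9]
gripper_width: 0.0424
```

Run:
```python
from h import *
d=shot('wrist','w1');st()
print(np.round(ray(d,320,200),3).tolist());
for z in(.052,.126):print(proj(d,[.4893,.279,z]))
```

```text
t 1.35 tcp [0.4799 0.2869 0.2336] F [ 0.38  0.35 -0.13] w 0.0427
[[0.9894, -0.145, -0.0068], [-0.1451, -0.9894, -0.0112], [-0.0051, 0.012, -0.9999]] [ 47.6  16.3  -9.3   0.2 -65.2  34. ]
[[0.562, 0.276, 0.377], [-0.289, 0.038, -0.957]]
[326.86912007 172.90595506]
[329.20746281 194.80406863]
```

View pics/w1.png

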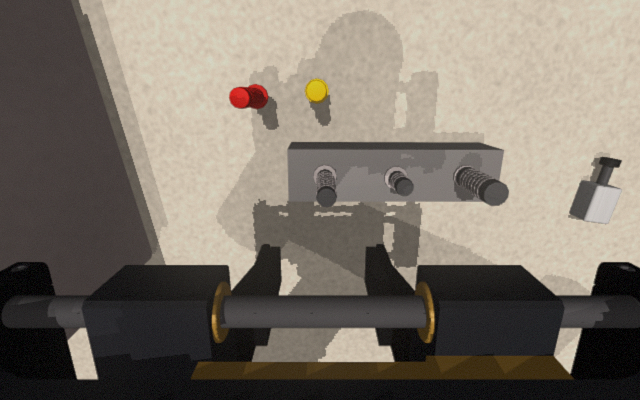

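The wrist view shows the thin drift's butt at (326,197) and its collar at (325.5,175). The projection of my estimate was (329,195) and (327,173).

Run:
```python
from h import *
d=dict(np.load('pics/w1.npz'))
g=d['color'].astype(int).max(2)
m=(g<75)[150:215,300:350]
n,l,s,c=cv2.connectedComponentsWithStats(m.astype(np.uint8))
for i in range(1,n):
  if s[i,4]>20: print(s[i],c[i]+[300,150])
print(onz(d,326,197,.126),onz(d,325.3,174,.056))
```

```text
[ 17  36  20  21 271] [326.15498155 195.96309963]
[0.48798027 0.28157842 0.126     ] [0.48938619 0.28054965 0.056     ]
```

Request:
{"api": "jog_arm", "payload": {
  "series": [
    [[0.16, -0.1, 0, 0.11, -0.09, -0.3, 130], [0, 0, 0, 0, 0, -0.3, 130], [0, 0, 0, 0, 0, -0.3, 130], [0, 0, 0, 0, 0, -0.3, 130], [0, 0, 0, 0, 0, 0, 130], [0, 0, 0, 0, 0, 0, 130]]
  ]
}}

```text
t: 1.95
tool_pos: [0.4854, 0.2855, 0.1366]
ee_rot: [[0.991, -0.135, 0.003], [-0.135, -0.991, 0.003], [0.003, -0.004, -1.0]]
ft_force: [-0.5, 0.8, 1.2]
gripper_width: 0.0427
```

Request:
{"api": "jog_arm", "payload": {
  "series": [
    [[0, 0, 0, 0.045, -0.075, -0.2, 130], [0, 0, 0, 0, 0, -0.2, 130], [0, 0, 0, 0, 0, -0.15, 130], [0, 0, 0, 0, 0, 0, 130], [0, 0, 0, 0, 0, 0, 130]]
  ]
}}

```text
t: 2.45
tool_pos: [0.4912, 0.2847, 0.0983]
ee_rot: [[0.992, -0.129, 0.013], [-0.129, -0.992, 0.012], [0.012, -0.013, -1.0]]
ft_force: [-0.3, 1.4, 0.7]
gripper_width: 0.0426
```

Run:
```python
from h import *
st()
```

```text
t 2.45 tcp [0.4912 0.2847 0.0983] F [-0.31  1.37  0.72] w 0.0426
[[0.9916, -0.1287, 0.0133], [-0.1289, -0.9916, 0.0116], [0.0117, -0.0133, -0.9998]] [ 46.5  24.3 -19.1   0.1 -45.6  36. ]
```

Request:
{"api": "jog_arm", "payload": {
  "series": [
    [[-0.17, 0.19, 0, -0.03, -0.06, -0.05, 130], [0, 0, 0, 0, 0, 0, 130], [0, 0, 0, 0, 0, 0, 130]]
  ]
}}

```text
t: 2.75
tool_pos: [0.4894, 0.2806, 0.0963]
ee_rot: [[0.992, -0.128, 0.002], [-0.128, -0.992, 0.001], [0.002, -0.002, -1.0]]
ft_force: [-0.8, -1.1, -0.1]
gripper_width: 0.0425
```

Request:
{"api": "jog_arm", "payload": {
  "series": [
    [[0, 0, 0, 0, 0, 0, 255], [0, 0, 0, 0, 0, 0, 255], [0, 0, 0, 0, 0, 0, 255], [0, 0, 0, 0, 0, 0, 255], [0, 0, 0, 0, 0, 0, 255], [0, 0, 0, 0, 0, 0, 255]]
  ],
  "grip_force": 50
}}

```text
t: 3.35
tool_pos: [0.4898, 0.2808, 0.097]
ee_rot: [[0.992, -0.128, 0.003], [-0.128, -0.992, 0.002], [0.003, -0.003, -1.0]]
ft_force: [0.2, 0.2, -0.4]
gripper_width: 0.0138
```

Run:
```python
from h import *
st()
```

```text
t 3.35 tcp [0.4898 0.2808 0.097 ] F [ 0.17  0.25 -0.36] w 0.0138
[[0.9917, -0.1282, 0.0029], [-0.1282, -0.9917, 0.0023], [0.0026, -0.0027, -1.0]] [ 46.3  24.5 -19.    0.  -46.3  36.3]
```

Request:
{"api": "jog_arm", "payload": {
  "series": [
    [[0, 0, 0, 0, 0, 0.2, 255], [0, 0, 0, 0, 0, 0.2, 255], [0, 0, 0, 0, 0, 0.3, 255], [0, 0, 0, 0, 0, 0.3, 255], [0, 0, 0, 0, 0, 0.3, 255], [0, 0, 0, 0, 0, 0.3, 255], [0, 0, 0, 0, 0, 0, 255]]
  ]
}}

```text
t: 4.05
tool_pos: [0.4871, 0.2785, 0.2263]
ee_rot: [[0.992, -0.129, -0.004], [-0.129, -0.992, -0.003], [-0.004, 0.004, -1.0]]
ft_force: [1.3, -0.5, -0.4]
gripper_width: 0.0142
```

Request:
{"api": "jog_arm", "payload": {
  "series": [
    [[0, 0, 0, 0.03, -0.25, 0, 255], [0, 0, 0, 0.06, -0.45, 0, 255], [0, 0, 0, 0.06, -0.45, 0, 255], [0, 0, 0, 0.06, -0.45, 0, 255], [0, 0, 0, 0.06, -0.45, 0, 255], [0, 0, 0, 0.06, -0.45, 0, 255], [0, 0, 0, 0.06, -0.45, 0, 255], [0, 0, 0, 0.06, -0.45, 0, 255]]
  ]
}}

```text
t: 4.85
tool_pos: [0.5156, -0.0067, 0.2157]
ee_rot: [[0.992, -0.125, -0.022], [-0.125, -0.992, -0.009], [-0.021, 0.011, -1.0]]
ft_force: [1.1, 0.4, -1.6]
gripper_width: 0.0138
```

Request:
{"api": "jog_arm", "payload": {
  "series": [
    [[0, 0, 0, 0.06, -0.45, 0, 255], [0, 0, 0, 0.06, -0.45, 0, 255], [0, 0, 0, 0.06, -0.45, 0, 255], [0, 0, 0, 0.06, -0.45, 0, 255], [0, 0, 0, 0, -0.2, 0, 255], [0, 0, 0, 0, 0, 0, 255], [0, 0, 0, 0, 0, 0, 255]]
  ]
}}

```text
t: 5.55
tool_pos: [0.5245, -0.1822, 0.2045]
ee_rot: [[0.99, -0.136, -0.044], [-0.137, -0.991, -0.007], [-0.043, 0.013, -0.999]]
ft_force: [-0.0, -0.1, -0.9]
gripper_width: 0.0145
```

Request:
{"api": "jog_arm", "payload": {
  "series": [
    [[0.05, -0.32, 0, 0.1, -0.15, 0, 255], [0.05, -0.32, 0, 0.1, -0.15, 0, 255], [0, 0, 0, 0.1, -0.15, 0, 255], [0, 0, 0, 0.03, -0.05, 0, 255], [0, 0, 0, 0, 0, 0, 255], [0, 0, 0, 0, 0, 0, 255]]
  ]
}}

```text
t: 6.15
tool_pos: [0.553, -0.2237, 0.2035]
ee_rot: [[0.991, -0.133, 0.003], [-0.133, -0.991, 0.001], [0.003, -0.002, -1.0]]
ft_force: [-0.8, 0.1, -1.5]
gripper_width: 0.0141
```

Run:
```python
from h import *
s=st();d=shot('wrist','w2');b=shot('side','side2');a=shot('top','top2')
p=s['tool_pos'];z=s['ee_rot'][:,2] if hasattr(s['ee_rot'],'shape') else np.array(s['ee_rot'])[:,2]
tip=np.array(p)+.085*z
for n,i in(('w',d),('s',b),('t',a)):print(n,'tip',proj(i,tip),'hub',proj(i,[.552,-.224,.084]))
def crop(i,X,w,h,W,H):
    u,v=proj(i,X).astype(int);u0=max(0,u-w//2);v0=max(0,v-h//2);c=i['color'][v0:v0+h,u0:u0+w];print(u0,v0,c.shape);return cv2.resize(c,(c.shape[1]*W//w,c.shape[0]*H//h),interpolation=cv2.INTER_CUBIC)
M=[.552,-.224,.11]
c1=crop(d,M,400,400,400,400);c2=crop(b,M,80,80,400,400)
o=np.zeros((600,800,3),np.uint8);o[:c1.shape[0],:c1.shape[1]]=c1;o[:c2.shape[0],400:400+c2.shape[1]]=c2
cv2.imwrite('pics/crop2.png',o[:400,:,::-1])
```

```text
t 6.15 tcp [ 0.553  -0.2237  0.2035] F [-0.85  0.12 -1.49] w 0.0141
[[0.9911, -0.1331, 0.0032], [-0.1331, -0.9911, 0.0013], [0.003, -0.0017, -1.0]] [ -6.5  20.9  -7.   -0.1 -61.9  88.9]
w tip [322.41861543 218.82544555] hub [323.31245473 205.51799118]
s tip [330.52806789 162.67105969] hub [330.62829406 172.73033639]
t tip [377.36956998 201.23066126] hub [376.06013199 204.58005881]
123 16 (384, 400, 3)
290 125 (80, 80, 3)
```

View pics/crop2.png

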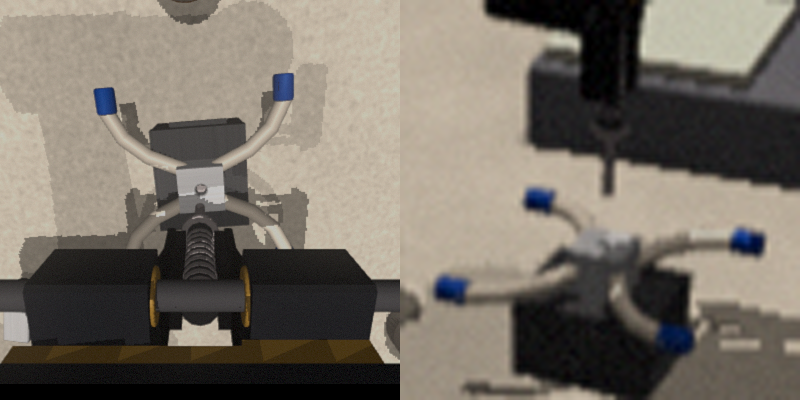

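The wrist crop shows the bore at full px (324,205), against a prediction of (323.3,205.5). The drift's tip is just below it, at about (323,221). In the side view the tip is above the hub. I'll zoom in further for sub-mm offsets.

Run:
```python
from h import *
d=dict(np.load('pics/w2.npz'));b=dict(np.load('pics/side2.npz'))
c1=cv2.resize(d['color'][180:240,293:353],(600,600),interpolation=cv2.INTER_CUBIC)
cv2.imwrite('pics/crop3.png',c1[:,:,::-1])
```

```text
(no output)
```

View pics/crop3.png

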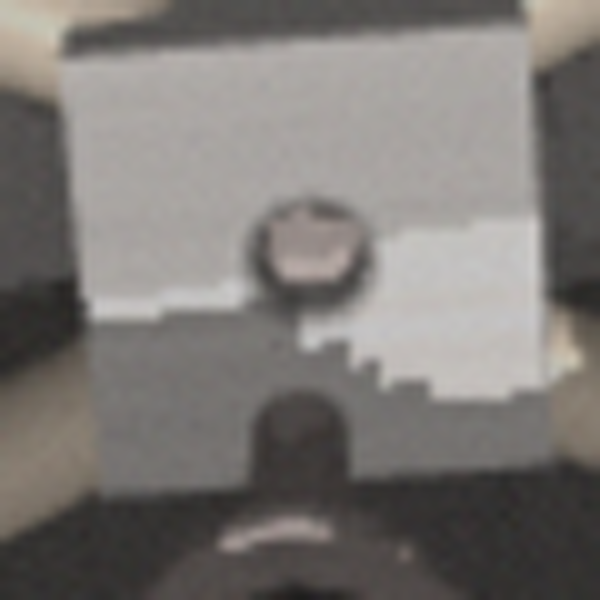

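Run:
```python
from h import *
from scipy.optimize import least_squares
d=dict(np.load('pics/w2.npz'));b=dict(np.load('pics/side2.npz'));a=dict(np.load('pics/top2.npz'))
print('bore w',onz(d,323.55,205.05,.084))
for z in(.108,.111,.114,.1185):print(z,onz(d,322.55,223.35,z),proj(b,onz(d,322.55,223.35,z)))
c=cv2.resize(b['color'][135:180,305:355],(800,720),interpolation=cv2.INTER_CUBIC)[:600]
cv2.imwrite('pics/crop4.png',c[:,:,::-1])
print(proj(b,[.5525,-.2238,.084]))
```

```text
bore w [ 0.55235423 -0.22423368  0.084     ]
0.108 [ 0.54618499 -0.2226709   0.108     ] [332.5379854  166.25374002]
0.111 [ 0.54728067 -0.22282283  0.111     ] [332.2454652  165.29335541]
0.114 [ 0.54837635 -0.22297476  0.114     ] [331.9524219 164.3312534]
0.1185 [ 0.55001987 -0.22320266  0.1185    ] [331.51187306 162.88487015]
[330.45479523 172.73095413]
```

View pics/crop4.png

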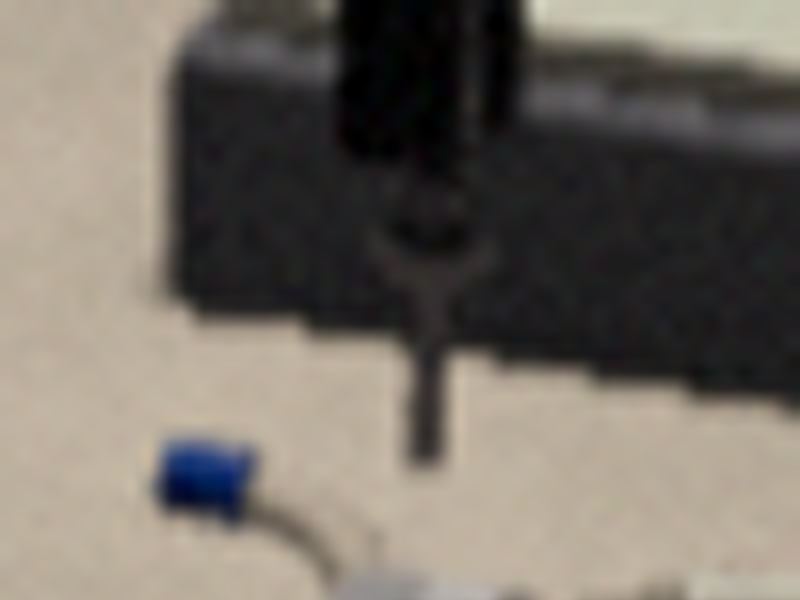

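Run:
```python
from h import *
d=dict(np.load('pics/w2.npz'));b=dict(np.load('pics/side2.npz'));a=dict(np.load('pics/top2.npz'))
for v in(515,522):print('collar front edge z.158',onz(d,322,180+v/10-.5,.158))
for tilt in(0,.02,.04):
  # axis through tip
  t=np.array([.55,-.2232,.118]);ax=np.array([tilt,0,1]);
  print(tilt,'side collar',proj(b,t+ax*.042),'tip',proj(b,t), 'wrist collar front',proj(d,t+ax*.04+[.011,0,0]))
print('side collar obs',305+435/16-.5,135+240/16-.5)
```

```text
collar front edge z.158 [ 0.55986516 -0.22427408  0.158     ]
collar front edge z.158 [ 0.55943905 -0.22421703  0.158     ]
0 side collar [331.96140155 150.39023588] tip [331.51253749 163.03418157] wrist collar front [319.87554446 229.39501253]
0.02 side collar [331.69519884 150.34788667] tip [331.51253749 163.03418157] wrist collar front [319.6872862  228.09775306]
0.04 side collar [331.42910439 150.30555469] tip [331.51253749 163.03418157] wrist collar front [319.49859174 226.79748782]
side collar obs 331.6875 149.5
```

The side crop shows the tip at (331.1,163.4). That puts the tip at about (0.550,-0.2232,0.118) with negligible tilt, and the bore at (0.5523,-0.2242). I'll shift by that difference, descend to about 8 mm above the mouth, and look again.

Request:
{"api": "jog_arm", "payload": {
  "series": [
    [[0, 0, 0, 0.03, -0.01, -0.12, 255], [0, 0, 0, 0, 0, -0.12, 255], [0, 0, 0, 0, 0, -0.08, 255], [0, 0, 0, 0, 0, 0, 255], [0, 0, 0, 0, 0, 0, 255]]
  ]
}}

```text
t: 6.8
tool_pos: [0.5546, -0.2231, 0.175]
ee_rot: [[0.991, -0.131, 0.001], [-0.131, -0.991, 0.002], [0.001, -0.002, -1.0]]
ft_force: [-0.1, 0.1, -1.1]
gripper_width: 0.0139
```

Run:
```python
from h import *
s=st();d=shot('wrist','w3')
print(proj(d,[.5523,-.2242,.084]))
u,v=proj(d,[.5523,-.2242,.084]).astype(int)
print(u-25,v-25)
c=cv2.resize(d['color'][v-25:v+25,u-25:u+25],(600,600),interpolation=cv2.INTER_CUBIC)
cv2.imwrite('pics/crop5.png',c[:,:,::-1])
```

```text
t 6.8 tcp [ 0.5546 -0.2231  0.175 ] F [-0.07  0.09 -1.06] w 0.0139
[[0.9914, -0.1312, 0.0014], [-0.1312, -0.9914, 0.0018], [0.0012, -0.002, -1.0]] [ -6.5  22.5  -8.9  -0.1 -58.5  89. ]
[324.69446016 218.94771706]
299 193
```

View pics/crop5.png

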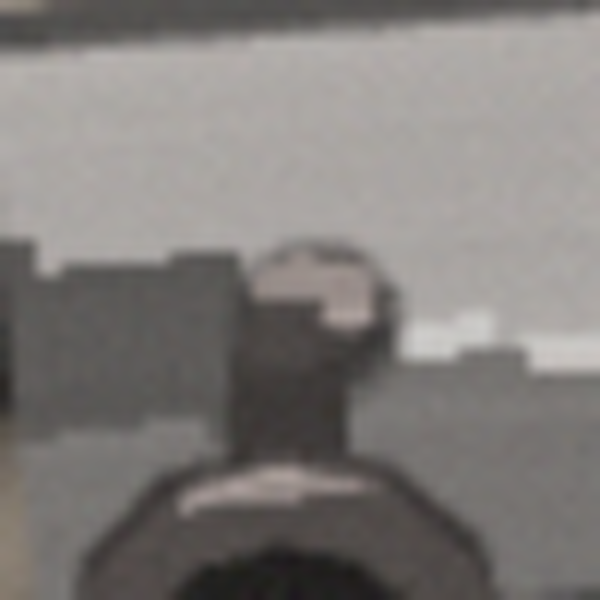

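Run:
```python
from h import *
d=dict(np.load('pics/w3.npz'))
print('bore',onz(d,325.04,218.8,.084))
for z in (.088,.09,.092):print('tip',onz(d,322.8,222.1,z))
```

```text
bore [ 0.55237777 -0.22445508  0.084     ]
tip [ 0.5515883  -0.22276893  0.088     ]
tip [ 0.55231519 -0.22286741  0.09      ]
tip [ 0.55304207 -0.2229659   0.092     ]
```

Request:
{"api": "jog_arm", "payload": {
  "series": [
    [[0, 0, 0, 0, -0.02, 0, 255], [0, 0, 0, 0, 0, 0, 255], [0, 0, 0, 0, 0, 0, 255]]
  ]
}}

```text
t: 7.15
tool_pos: [0.5549, -0.2249, 0.1758]
ee_rot: [[0.991, -0.131, 0.003], [-0.131, -0.991, 0.002], [0.003, -0.002, -1.0]]
ft_force: [-0.2, 0.5, -1.0]
gripper_width: 0.0139
```

Request:
{"api": "jog_arm", "payload": {
  "series": [
    [[0, 0, 0, 0, 0, -0.025, 255], [0, 0, 0, 0, 0, -0.025, 255], [0, 0, 0, 0, 0, -0.02, 255], [0, 0, 0, 0, 0, 0, 255]]
  ]
}}

```text
t: 7.55
tool_pos: [0.5551, -0.225, 0.1702]
ee_rot: [[0.991, -0.131, 0.004], [-0.131, -0.991, 0.002], [0.004, -0.002, -1.0]]
ft_force: [-0.3, 0.3, 0.1]
gripper_width: 0.0141
```

Request:
{"api": "jog_arm", "payload": {
  "series": [
    [[0, 0, 0, 0, 0, -0.012, 255], [0, 0, 0, 0, 0, -0.012, 255], [0, 0, 0, 0, 0, 0, 255]]
  ]
}}

```text
t: 7.85
tool_pos: [0.555, -0.225, 0.168]
ee_rot: [[0.991, -0.131, 0.004], [-0.131, -0.991, 0.001], [0.003, -0.002, -1.0]]
ft_force: [-0.0, -0.8, -0.6]
gripper_width: 0.0144
```

Request:
{"api": "jog_arm", "payload": {
  "series": [
    [[0, 0, 0, 0, 0, -0.012, 255], [0, 0, 0, 0, 0, -0.012, 255], [0, 0, 0, 0, 0, 0, 255]]
  ]
}}

```text
t: 8.15
tool_pos: [0.5551, -0.225, 0.1659]
ee_rot: [[0.991, -0.131, 0.004], [-0.131, -0.991, 0.001], [0.003, -0.002, -1.0]]
ft_force: [0.3, -0.1, -1.8]
gripper_width: 0.014
```

Request:
{"api": "jog_arm", "payload": {
  "series": [
    [[0, 0, 0, 0, 0, -0.012, 255], [0, 0, 0, 0, 0, -0.012, 255], [0, 0, 0, 0, 0, -0.012, 255]]
  ]
}}

```text
t: 8.45
tool_pos: [0.5552, -0.225, 0.163]
ee_rot: [[0.991, -0.131, 0.004], [-0.131, -0.991, 0.001], [0.004, -0.002, -1.0]]
ft_force: [0.4, 0.0, -0.8]
gripper_width: 0.0139
```

Request:
{"api": "jog_arm", "payload": {
  "series": [
    [[0, 0, 0, 0, 0, -0.012, 255], [0, 0, 0, 0, 0, -0.012, 255], [0, 0, 0, 0, 0, -0.012, 255]]
  ]
}}

```text
t: 8.75
tool_pos: [0.5554, -0.2251, 0.1623]
ee_rot: [[0.991, -0.13, 0.005], [-0.13, -0.991, 0.0], [0.005, -0.001, -1.0]]
ft_force: [-1.3, 1.3, 4.5]
gripper_width: 0.0138
```

Request:
{"api": "jog_arm", "payload": {
  "series": [
    [[0, 0, 0, 0, 0, -0.012, 255], [0, 0, 0, 0, 0, -0.012, 255], [0, 0, 0, 0, 0, -0.012, 255]]
  ]
}}

```text
t: 9.05
tool_pos: [0.5553, -0.225, 0.1623]
ee_rot: [[0.992, -0.129, 0.006], [-0.129, -0.992, -0.0], [0.006, -0.0, -1.0]]
ft_force: [-1.4, 2.8, 5.0]
gripper_width: 0.0142
```

Request:
{"api": "jog_arm", "payload": {
  "series": [
    [[0, 0, 0, 0, 0, -0.024, 255], [0, 0, 0, 0, 0, -0.024, 255]]
  ]
}}

```text
t: 9.25
tool_pos: [0.5554, -0.2251, 0.1622]
ee_rot: [[0.992, -0.128, 0.007], [-0.128, -0.992, -0.002], [0.007, 0.001, -1.0]]
ft_force: [-3.4, 3.4, 9.6]
gripper_width: 0.0144
```

Request:
{"api": "jog_arm", "payload": {
  "series": [
    [[0, 0, 0, 0, 0, -0.03, 255], [0, 0, 0, 0, 0, -0.03, 255]]
  ]
}}

```text
t: 9.45
tool_pos: [0.5554, -0.225, 0.1621]
ee_rot: [[0.992, -0.127, 0.008], [-0.127, -0.992, -0.003], [0.008, 0.002, -1.0]]
ft_force: [-4.0, 3.3, 12.0]
gripper_width: 0.0138
```

Fz is 12 N with no motion, and there is some lateral force. I'll look before pushing harder.

Run:
```python
from h import *
s=st();d=shot('wrist','w4');b=shot('side','side4')
u,v=proj(d,[.5523,-.2242,.084]).astype(int);print(u-25,v-25)
U,V=proj(b,[.5523,-.2242,.1]).astype(int);print(U-20,V-25,'mouth side',proj(b,[.5523,-.2242,.084]),'collar bot if tip.077',proj(b,[.5523,-.2242,.117]),proj(b,[.5523,-.2242,.124]))
c=cv2.resize(d['color'][v-25:v+25,u-25:u+25],(400,400),interpolation=cv2.INTER_CUBIC)
c2=cv2.resize(b['color'][V-25:V+25,U-20:U+20],(320,400),interpolation=cv2.INTER_CUBIC)
cv2.imwrite('pics/crop6.png',np.hstack([c,c2])[:,:,::-1])
```

```text
t 9.45 tcp [ 0.5554 -0.225   0.1621] F [-3.97  3.27 12.  ] w 0.0138
[[0.9919, -0.1266, 0.008], [-0.1266, -0.992, -0.0033], [0.0084, 0.0023, -1.0]] [ -6.5  23.1 -10.1   0.2 -56.3  89.2]
296 202
310 143 mouth side [330.55665998 172.68649989] collar bot if tip.077 [330.8894263  163.07500258] [330.96119482 161.00206743]
```

View pics/crop6.png

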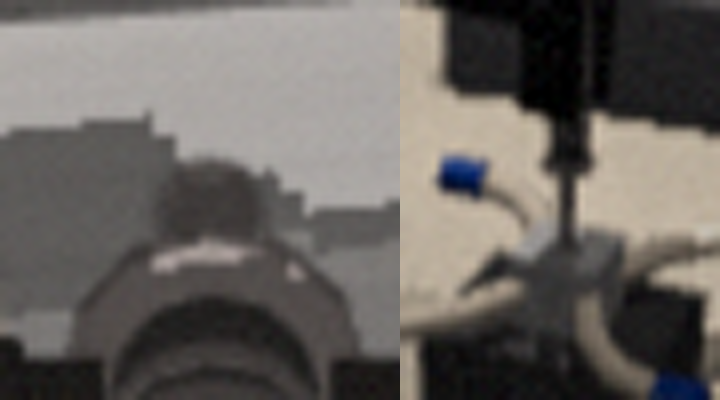

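The side crop shows the collar at v≈163, so the tip is at about 0.077, inside the bore. The wrist crop agrees. The lateral force comes from tilt creep, so I'll correct the tilt and keep pressing a little harder.

Request:
{"api": "jog_arm", "payload": {
  "series": [
    [[0.05, 0.12, 0, 0, 0, 0, 255], [0, 0, 0, 0, 0, 0, 255]]
  ]
}}

```text
t: 9.75
tool_pos: [0.5554, -0.2248, 0.1627]
ee_rot: [[0.992, -0.127, 0.001], [-0.127, -0.992, 0.0], [0.001, -0.001, -1.0]]
ft_force: [0.0, -0.4, -1.5]
gripper_width: 0.0133
```

Request:
{"api": "jog_arm", "payload": {
  "series": [
    [[0.01, 0.03, 0, 0, 0, -0.03, 255], [0.01, 0.03, 0, 0, 0, -0.03, 255]]
  ]
}}

```text
t: 9.95
tool_pos: [0.5561, -0.2253, 0.1612]
ee_rot: [[0.992, -0.125, -0.002], [-0.125, -0.992, -0.0], [-0.002, 0.0, -1.0]]
ft_force: [-3.5, 4.0, 12.8]
gripper_width: 0.0142
```

Request:
{"api": "jog_arm", "payload": {
  "series": [
    [[0, 0, 0, -0.012, 0.008, -0.033, 255], [0, 0.03, 0, -0.006, 0.004, -0.033, 255]]
  ]
}}

```text
t: 10.15
tool_pos: [0.5559, -0.2249, 0.1605]
ee_rot: [[0.992, -0.123, -0.001], [-0.123, -0.992, -0.003], [-0.0, 0.003, -1.0]]
ft_force: [-2.9, 2.5, 11.3]
gripper_width: 0.0139
```

Request:
{"api": "jog_arm", "payload": {
  "series": [
    [[0, 0.03, 0, -0.006, 0.004, -0.033, 255], [0, 0.03, 0, -0.006, 0.004, -0.033, 255]]
  ]
}}

```text
t: 10.35
tool_pos: [0.556, -0.2247, 0.1601]
ee_rot: [[0.993, -0.121, -0.002], [-0.121, -0.993, -0.006], [-0.001, 0.006, -1.0]]
ft_force: [-3.4, 2.7, 11.9]
gripper_width: 0.014
```

Request:
{"api": "jog_arm", "payload": {
  "series": [
    [[0.07, 0.03, 0, -0.01, 0.004, -0.036, 255], [0.03, 0.03, 0, -0.01, 0.004, -0.036, 255], [0.03, 0.03, 0, -0.01, 0.004, -0.036, 255]]
  ]
}}

```text
t: 10.65
tool_pos: [0.5559, -0.225, 0.1591]
ee_rot: [[0.993, -0.118, -0.001], [-0.118, -0.993, -0.001], [-0.001, 0.002, -1.0]]
ft_force: [-2.2, 2.9, 12.1]
gripper_width: 0.0141
```

Request:
{"api": "jog_arm", "payload": {
  "series": [
    [[0.03, 0.03, 0, -0.01, 0.004, -0.038, 255], [0.03, 0.03, 0, -0.01, 0.004, -0.038, 255], [0.03, 0.03, 0, -0.01, 0.004, -0.038, 255]]
  ]
}}

```text
t: 10.95
tool_pos: [0.5559, -0.2251, 0.1579]
ee_rot: [[0.993, -0.115, -0.0], [-0.115, -0.993, 0.0], [-0.0, -0.0, -1.0]]
ft_force: [-3.0, 1.2, 12.4]
gripper_width: 0.0143
```

Request:
{"api": "jog_arm", "payload": {
  "series": [
    [[0.03, 0.03, 0, -0.012, 0.005, -0.044, 255], [0.03, 0.03, 0, -0.012, 0.005, -0.044, 255], [0.03, 0.03, 0, -0.012, 0.005, -0.044, 255], [0.03, 0.03, 0, -0.012, 0.005, -0.044, 255]]
  ]
}}

```text
t: 11.35
tool_pos: [0.5557, -0.2252, 0.1552]
ee_rot: [[0.994, -0.11, 0.002], [-0.11, -0.994, 0.002], [0.002, -0.002, -1.0]]
ft_force: [-2.9, 1.4, 12.9]
gripper_width: 0.0141
```

Request:
{"api": "jog_arm", "payload": {
  "series": [
    [[0.03, 0.03, -0.05, -0.012, 0.005, -0.048, 255], [0.03, 0.03, -0.05, -0.012, 0.005, -0.048, 255], [0.03, 0.03, -0.05, -0.012, 0.005, -0.048, 255], [0.03, 0.03, -0.05, -0.012, 0.005, -0.048, 255]]
  ]
}}

```text
t: 11.75
tool_pos: [0.5555, -0.2253, 0.1518]
ee_rot: [[0.993, -0.12, 0.005], [-0.12, -0.993, 0.003], [0.004, -0.003, -1.0]]
ft_force: [-4.3, 2.7, 13.3]
gripper_width: 0.014
```

Request:
{"api": "jog_arm", "payload": {
  "series": [
    [[0, 0.06, -0.01, -0.012, 0.007, -0.048, 255], [0, 0.06, -0.01, -0.012, 0.007, -0.048, 255], [0, 0.05, -0.01, -0.012, 0.007, -0.048, 255], [0.01, 0.05, -0.01, -0.012, 0.007, -0.048, 255]]
  ]
}}

```text
t: 12.15
tool_pos: [0.5557, -0.2247, 0.1485]
ee_rot: [[0.993, -0.118, 0.001], [-0.118, -0.993, -0.004], [0.001, 0.004, -1.0]]
ft_force: [-3.5, 2.8, 13.5]
gripper_width: 0.0136
```

Request:
{"api": "jog_arm", "payload": {
  "series": [
    [[0.01, 0.05, -0.01, -0.012, 0.007, -0.048, 255], [0.01, 0.05, -0.01, -0.012, 0.007, -0.048, 255], [0.01, 0.05, -0.01, -0.012, 0.007, -0.048, 255], [0.01, 0.05, -0.01, -0.012, 0.007, -0.048, 255]]
  ]
}}

```text
t: 12.55
tool_pos: [0.5559, -0.2243, 0.1452]
ee_rot: [[0.993, -0.116, -0.002], [-0.116, -0.993, -0.009], [-0.001, 0.009, -1.0]]
ft_force: [-3.7, 2.5, 12.9]
gripper_width: 0.0139
```

Request:
{"api": "jog_arm", "payload": {
  "series": [
    [[0.06, 0.02, -0.02, -0.01, 0.003, -0.046, 255], [0.06, 0.02, -0.02, -0.01, 0.003, -0.046, 255], [0.05, 0.03, -0.02, -0.01, 0.003, -0.046, 255], [0.04, 0.03, -0.02, -0.01, 0.003, -0.046, 255]]
  ]
}}

```text
t: 12.95
tool_pos: [0.5558, -0.225, 0.1422]
ee_rot: [[0.993, -0.116, 0.0], [-0.116, -0.993, -0.001], [0.0, 0.001, -1.0]]
ft_force: [-3.8, 2.2, 14.3]
gripper_width: 0.0142
```

Request:
{"api": "jog_arm", "payload": {
  "series": [
    [[0.03, 0.03, -0.02, -0.01, 0.004, -0.044, 255], [0.03, 0.03, -0.02, -0.01, 0.004, -0.044, 255], [0.03, 0.03, -0.02, -0.01, 0.004, -0.044, 255]]
  ]
}}

```text
t: 13.25
tool_pos: [0.5557, -0.2251, 0.1403]
ee_rot: [[0.993, -0.117, 0.001], [-0.117, -0.993, 0.001], [0.001, -0.001, -1.0]]
ft_force: [-3.7, 2.8, 14.1]
gripper_width: 0.0138
```

Request:
{"api": "jog_arm", "payload": {
  "series": [
    [[0.03, 0.03, -0.02, -0.01, 0.004, -0.042, 255], [0.03, 0.03, -0.02, -0.01, 0.004, -0.042, 255], [0.03, 0.03, -0.02, -0.01, 0.004, -0.042, 255]]
  ]
}}

```text
t: 13.55
tool_pos: [0.5556, -0.2252, 0.1387]
ee_rot: [[0.993, -0.118, 0.001], [-0.118, -0.993, 0.002], [0.001, -0.002, -1.0]]
ft_force: [-3.1, 3.2, 13.4]
gripper_width: 0.0139
```

Request:
{"api": "jog_arm", "payload": {
  "series": [
    [[0.03, 0.03, -0.02, -0.01, 0.004, -0.042, 255], [0.03, 0.03, -0.02, -0.01, 0.004, -0.042, 255], [0.03, 0.03, -0.02, -0.01, 0.004, -0.042, 255]]
  ]
}}

```text
t: 13.85
tool_pos: [0.5555, -0.2253, 0.1371]
ee_rot: [[0.993, -0.119, 0.002], [-0.119, -0.993, 0.004], [0.002, -0.004, -1.0]]
ft_force: [-2.9, 2.3, 13.6]
gripper_width: 0.0142
```

Request:
{"api": "jog_arm", "payload": {
  "series": [
    [[0.03, 0.03, -0.02, -0.01, 0.004, -0.042, 255], [0.03, 0.03, -0.02, -0.01, 0.004, -0.042, 255]]
  ]
}}

```text
t: 14.05
tool_pos: [0.5556, -0.2254, 0.1367]
ee_rot: [[0.993, -0.119, 0.002], [-0.119, -0.993, 0.005], [0.002, -0.005, -1.0]]
ft_force: [-4.2, 4.0, 17.6]
gripper_width: 0.0142
```

Request:
{"api": "jog_arm", "payload": {
  "series": [
    [[0, 0.03, -0.02, -0.01, 0.006, -0.045, 255], [0, 0.03, -0.02, -0.01, 0.006, -0.045, 255]]
  ]
}}

```text
t: 14.25
tool_pos: [0.5556, -0.2252, 0.1367]
ee_rot: [[0.993, -0.119, 0.003], [-0.119, -0.993, 0.001], [0.003, -0.001, -1.0]]
ft_force: [-4.5, 3.9, 16.9]
gripper_width: 0.0145
```

Request:
{"api": "jog_arm", "payload": {
  "series": [
    [[0, 0.03, -0.02, -0.01, 0.006, -0.047, 255], [0, 0.03, -0.02, -0.01, 0.006, -0.047, 255]]
  ]
}}

```text
t: 14.45
tool_pos: [0.5556, -0.225, 0.1366]
ee_rot: [[0.993, -0.119, 0.004], [-0.119, -0.993, -0.003], [0.004, 0.002, -1.0]]
ft_force: [-4.7, 3.3, 16.9]
gripper_width: 0.0139
```

Request:
{"api": "jog_arm", "payload": {
  "series": [
    [[0.03, 0.04, -0.02, -0.012, 0.004, -0.053, 255], [0.03, 0.04, -0.02, -0.012, 0.004, -0.053, 255]]
  ]
}}

```text
t: 14.65
tool_pos: [0.5556, -0.225, 0.1366]
ee_rot: [[0.993, -0.118, 0.004], [-0.118, -0.993, -0.003], [0.004, 0.002, -1.0]]
ft_force: [-4.5, 4.1, 19.5]
gripper_width: 0.0142
```

Request:
{"api": "jog_arm", "payload": {
  "series": [
    [[0.03, 0.04, -0.02, -0.012, 0.004, -0.055, 255], [0.03, 0.04, -0.02, -0.012, 0.004, -0.055, 255], [0.03, 0.04, -0.02, -0.012, 0.004, -0.055, 255], [0.03, 0.04, -0.02, -0.012, 0.004, -0.055, 255], [0.03, 0.04, -0.02, -0.012, 0.004, -0.055, 255], [0.03, 0.04, -0.02, -0.012, 0.004, -0.055, 255], [0.03, 0.04, -0.02, -0.012, 0.004, -0.055, 255]]
  ]
}}

```text
t: 15.35
tool_pos: [0.5555, -0.225, 0.1366]
ee_rot: [[0.993, -0.117, 0.005], [-0.117, -0.993, -0.002], [0.006, 0.002, -1.0]]
ft_force: [-5.7, 4.2, 19.3]
gripper_width: 0.0141
```

The pin is home: no motion at 19.5 N held for 0.9 s, with about 25.6 mm of travel. Now I'll relax and withdraw.

Request:
{"api": "jog_arm", "payload": {
  "series": [
    [[0.02, 0.06, 0, 0, 0, 0, 255], [0, 0, 0, 0, 0, 0.03, 255], [0, 0, 0, 0, 0, 0.06, 255], [0, 0, 0, 0, 0, 0.06, 255]]
  ]
}}

```text
t: 15.75
tool_pos: [0.555, -0.2248, 0.148]
ee_rot: [[0.993, -0.117, -0.0], [-0.117, -0.993, -0.0], [-0.0, 0.0, -1.0]]
ft_force: [-0.3, 0.8, -1.5]
gripper_width: 0.014
```

Request:
{"api": "jog_arm", "payload": {
  "series": [
    [[0, 0, 0, 0, 0, 0.1, 255], [0, 0, 0, 0, 0, 0.1, 255], [0, 0, 0, 0, 0, 0.1, 255], [0, 0, 0, 0, 0, 0.1, 255], [0, 0, 0, 0, 0, 0.1, 255]]
  ]
}}

```text
t: 16.25
tool_pos: [0.5548, -0.225, 0.1901]
ee_rot: [[0.993, -0.117, -0.002], [-0.117, -0.993, -0.0], [-0.002, 0.0, -1.0]]
ft_force: [0.3, 0.1, -1.2]
gripper_width: 0.0138
```

Request:
{"api": "jog_arm", "payload": {
  "series": [
    [[0, 0, 0, 0, 0.1, 0.35, 255], [0, 0, 0, -0.05, 0.35, 0.25, 255], [0, 0, 0, -0.06, 0.45, 0.02, 255], [0, 0, 0, -0.06, 0.45, 0.02, 255], [0, 0, 0, -0.06, 0.45, 0.02, 255], [0, 0, 0, -0.06, 0.45, 0.02, 255], [0, 0, 0, -0.06, 0.45, 0.02, 255], [0, 0, 0, -0.06, 0.45, 0.02, 255]]
  ]
}}

```text
t: 17.05
tool_pos: [0.5211, 0.0314, 0.2564]
ee_rot: [[0.992, -0.126, 0.007], [-0.126, -0.992, 0.001], [0.007, -0.001, -1.0]]
ft_force: [0.1, -0.2, -0.5]
gripper_width: 0.014
```

Request:
{"api": "jog_arm", "payload": {
  "series": [
    [[0, 0, 0, -0.06, 0.45, 0.02, 255], [0, 0, 0, -0.06, 0.45, 0.02, 255], [0, 0, 0, -0.06, 0.45, 0.02, 255], [0, 0, 0, -0.06, 0.45, 0.02, 255], [0, 0, 0, -0.03, 0.2, 0, 255], [0, 0, 0, 0, 0, 0, 255], [0, 0, 0, 0, 0, 0, 255]]
  ]
}}

```text
t: 17.75
tool_pos: [0.4968, 0.2022, 0.2685]
ee_rot: [[0.993, -0.119, 0.013], [-0.119, -0.993, 0.005], [0.012, -0.006, -1.0]]
ft_force: [-0.3, 0.5, -0.9]
gripper_width: 0.0141
```

Request:
{"api": "jog_arm", "payload": {
  "series": [
    [[-0.07, 0.19, -0.1, -0.03, 0.3, 0, 255], [0, 0, 0, -0.03, 0.3, -0.05, 255], [0, 0, 0, -0.02, 0.25, -0.1, 255], [0, 0, 0, 0, 0.15, -0.2, 255], [0, 0, 0, 0, 0, 0, 255], [0, 0, 0, 0, 0, 0, 255]]
  ]
}}

```text
t: 18.35
tool_pos: [0.4919, 0.2781, 0.2424]
ee_rot: [[0.991, -0.135, 0.001], [-0.135, -0.991, -0.0], [0.001, 0.0, -1.0]]
ft_force: [0.8, 0.1, -0.8]
gripper_width: 0.014
```

Request:
{"api": "jog_arm", "payload": {
  "series": [
    [[0, 0, 0, -0.025, 0.035, -0.2, 255], [0, 0, 0, 0, 0, -0.25, 255], [0, 0, 0, 0, 0, -0.25, 255], [0, 0, 0, 0, 0, -0.2, 255], [0, 0, 0, 0, 0, 0, 255], [0, 0, 0, 0, 0, 0, 255]]
  ]
}}

```text
t: 18.95
tool_pos: [0.4937, 0.2751, 0.1756]
ee_rot: [[0.99, -0.142, 0.009], [-0.142, -0.99, 0.005], [0.009, -0.006, -1.0]]
ft_force: [-0.3, 0.7, -1.0]
gripper_width: 0.0143
```

Request:
{"api": "jog_arm", "payload": {
  "series": [
    [[-0.07, 0.13, 0, -0.05, 0.07, -0.12, 255], [0, 0, 0, 0, 0, -0.12, 255], [0, 0, 0, 0, 0, 0, 255], [0, 0, 0, 0, 0, 0, 255]]
  ]
}}

```text
t: 19.35
tool_pos: [0.4909, 0.2815, 0.1582]
ee_rot: [[0.99, -0.142, 0.004], [-0.142, -0.99, 0.003], [0.003, -0.003, -1.0]]
ft_force: [0.3, -0.7, -0.7]
gripper_width: 0.014
```

Request:
{"api": "jog_arm", "payload": {
  "series": [
    [[-0.03, 0.05, 0, -0.015, 0, -0.15, 255], [-0.02, 0.03, 0, -0.01, 0.01, -0.15, 255], [-0.02, 0.03, 0, -0.01, 0.01, -0.15, 255], [-0.02, 0.03, 0, -0.01, 0.01, -0.1, 255], [0, 0, 0, 0, 0, 0, 255], [0, 0, 0, 0, 0, 0, 255]]
  ]
}}

```text
t: 19.95
tool_pos: [0.4865, 0.284, 0.1094]
ee_rot: [[0.99, -0.142, -0.008], [-0.142, -0.99, -0.005], [-0.007, 0.006, -1.0]]
ft_force: [0.5, 0.3, -0.4]
gripper_width: 0.0141
```

Request:
{"api": "jog_arm", "payload": {
  "series": [
    [[0.07, -0.11, 0, 0.04, -0.04, -0.05, 255], [0, 0, 0, 0, 0, -0.05, 255], [0, 0, 0, 0, 0, 0, 255], [0, 0, 0, 0, 0, 0, 255]]
  ]
}}

```text
t: 20.35
tool_pos: [0.4906, 0.2807, 0.1016]
ee_rot: [[0.99, -0.142, 0.002], [-0.142, -0.99, 0.001], [0.002, -0.002, -1.0]]
ft_force: [-0.3, 0.3, -1.3]
gripper_width: 0.014
```

Request:
{"api": "jog_arm", "payload": {
  "series": [
    [[0, 0, 0, -0.01, 0, -0.025, 255], [0, 0, 0, 0, 0, -0.02, 255], [0, 0, 0, 0, 0, 0, 255], [0, 0, 0, 0, 0, 0, 255]]
  ]
}}

```text
t: 20.75
tool_pos: [0.49, 0.2809, 0.0984]
ee_rot: [[0.99, -0.142, 0.003], [-0.142, -0.99, 0.002], [0.003, -0.003, -1.0]]
ft_force: [0.5, 0.4, -1.5]
gripper_width: 0.014
```

Request:
{"api": "jog_arm", "payload": {
  "series": [
    [[0, 0, 0, 0, 0, -0.012, 255], [0, 0, 0, 0, 0, -0.012, 255]]
  ]
}}

```text
t: 20.95
tool_pos: [0.4901, 0.2811, 0.0969]
ee_rot: [[0.99, -0.141, 0.003], [-0.141, -0.99, 0.002], [0.003, -0.003, -1.0]]
ft_force: [-1.8, -0.5, 5.1]
gripper_width: 0.014
```

The collar is seated at z 0.0969, matching the original 0.097, so the drift did not slip. Release.

Request:
{"api": "jog_arm", "payload": {
  "series": [
    [[0, 0, 0, 0, 0, 0, 255], [0, 0, 0, 0, 0, 0, 130], [0, 0, 0, 0, 0, 0, 130], [0, 0, 0, 0, 0, 0, 130], [0, 0, 0, 0, 0, 0, 130], [0, 0, 0, 0, 0, 0, 130], [0, 0, 0, 0, 0, 0, 130]]
  ],
  "grip_force": 20
}}

```text
t: 21.65
tool_pos: [0.4907, 0.2815, 0.0973]
ee_rot: [[0.99, -0.141, 0.005], [-0.141, -0.99, 0.003], [0.004, -0.004, -1.0]]
ft_force: [0.2, -0.4, -0.1]
gripper_width: 0.042
```

Request:
{"api": "jog_arm", "payload": {
  "series": [
    [[0, 0, 0, 0, 0, 0.2, 130], [0, 0, 0, 0, 0, 0.3, 130], [0, 0, 0, 0, 0, 0.4, 130], [0, 0, 0, 0, 0, 0.4, 130], [0, 0, 0, 0, 0, 0.4, 130], [0, 0, 0, -0.2, 0.1, 0.2, 130], [0, 0, 0, 0, 0, 0, 130], [0, 0, 0, 0, 0, 0, 130]]
  ]
}}

```text
t: 22.45
tool_pos: [0.4728, 0.2879, 0.2538]
ee_rot: [[0.99, -0.142, 0.002], [-0.142, -0.99, 0.001], [0.002, -0.001, -1.0]]
ft_force: [-0.0, -1.0, -0.8]
gripper_width: 0.043
```

Run:
```python
from h import *
st();d=shot('wrist','w9');b=shot('side','side9')
print('w butt/collar pred',proj(d,[.488,.2815,.126]),proj(d,[.489,.280,.056]))
u,v=proj(d,[.488,.28,.09]).astype(int)
v0=max(0,v-60);u0=max(0,u-80)
c=cv2.resize(d['color'][v0:v0+120,u0:u0+160],(400,300));print(u0,v0)
c2=cv2.resize(b['color'][230:330,235:345],(330,300));
c3=cv2.resize(b['color'][150:210,300:360],(300,300))
o=np.zeros((600,730,3),np.uint8);o[:300,:400]=c;o[:300,400:]=c2;o[300:,:300]=c3
cv2.imwrite('pics/crop9.png',o[:,:,::-1])
b0=np.load('pics/side0.npz')['color'].astype(int)
print('side diff rack drifts',np.abs(b['color'].astype(int)-b0)[230:330,235:345].max(2).__gt__(60).sum())
```

```text
t 22.45 tcp [0.4728 0.2879 0.2538] F [-0.04 -1.   -0.79] w 0.043
[[0.9898, -0.1422, 0.002], [-0.1422, -0.9898, 0.0011], [0.0019, -0.0014, -1.0]] [ 48.1  14.5  -8.7   0.  -66.7  33.7]
w butt/collar pred [327.96771719 181.65687159] [328.41661073 163.59511954]
249 111
side diff rack drifts 1088
```

View pics/crop9.png

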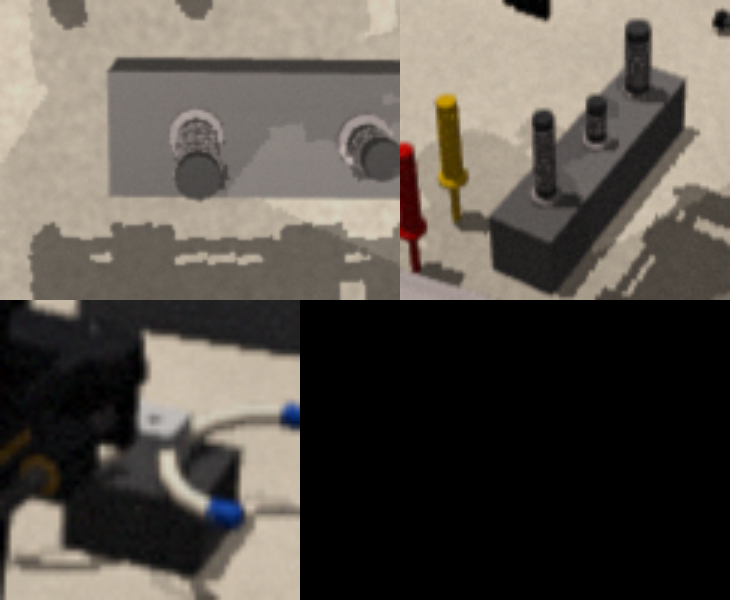

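The drift stands upright on its collar in the left hole, with the butt at wrist px (328,181) against a prediction of (328,181.7). The other drifts are in place and the gripper is clear. Handing in.

```bash
python3 -c "
from h import *
print(workorder.hand_in())"
```

```text
the job is handed in; nothing more can be done
None
```

The pin is driven down onto its rest pad and the thin drift is back upright in the rack hole it came from. The job is handed in, at about 22.5 s of the 67 s allowed. `hand_in` gave no verdict, so success is judged from my own checks.

- **Pressing the pin:** The drift met the pin about 7 mm below the mouth and drove it down about 25.6 mm at 12–14 N. It then stopped dead with the force rising. I held 19–20 N vertically on it for about 0.9 s with no further movement. The highest force I read was about 20 N vertical, or 21 N with the sideways part; readings come only at the end of each move.
- **Returning the drift:** The collar seated at the same height as when I picked it up (0.0969 m against 0.097 m), so the drift had not slipped in the gripper. The final wrist and side pictures show it upright in its hole, within about 1 mm of the start in the wrist view, with the other drifts and the red and yellow look-alikes in place and the gripper clear.
- **What didn't match:**
    - The pin stuck at first at about 12 N with 4 N of sideways force. Correcting a small tilt of the tool freed it, but 3–6 N of sideways force remained during pressing.
    - The before/after side-image comparison flagged 1088 changed pixels around the rack. I put these down to moved shadows.
- **Not checked:** I did not look inside the bore afterwards, so the pin's final position rests on the travel and the force rise. I also did not re-check the glassware, boss head or thumbscrew in a final picture; the arm's path stayed well above the two small parts.

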